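# Put the pastry stamp away in the latched tin

## Robot

A 6-joint arm with a two-finger parallel gripper is mounted at the origin on the work surface. World frame = base frame: x ahead of the robot, y to its left, z up, the work surface at z = 0. Lengths are in m, angles in rad, forces in N, time in s.
With the tool pointing down it reaches from about 0.35 to 0.875 m from the base axis. Payload 15.5 kg.
Tool frame: the origin (TCP) lies midway between the tips of the shut fingers; the grasp point (between the pads) lies 19 mm behind it; z points along the fingers, y is the line along which they close (so a half turn about z gives the same grasp; the last joint's range is limited). The gripper opens to 85 mm and grips with 20 to 120 N. Pads are 22 mm wide; open, the fingers measure 114 mm over their backs; the gripper's body (76 mm by 85 mm) begins 54 mm behind the grasp point. The pads swing forward as they close: fully open they stand 13 mm farther back than shut.
Start: joints at [-1.401, 0.494, 1.345, -0, 1.302, -0.096], TCP at [0.164, -0.603, 0.231] pointing down, gripper open.
Joint ranges: [-2.91, 2.91], [-0.82, 2.16], [0.22, 2.67], [-1.22, 4.37], [0.12, 2.79], [-3.08, 3.08]. Speed limits (rad/s): [1.89, 1.89, 2.57, 3.01, 3.01, 3.01].

## Interface

Orientations are given as a 3x3 rotation matrix whose columns are the frame's x, y, z axes.
In Python, from station import env, claw, readout, imaging gives the robot as it stands. Calls block until the motion is done:
- env.move_ptp(position, orientation): joint-space move of the TCP to a pose.
- env.move_linear(position, rotation=None, speed=0.15, max_force=None): straight line of the TCP; rotation=None keeps the orientation; speed is the mean speed in m/s. With max_force (N) it stops when the force on the tool has changed by that much, and returns True; else False.
- env.set_joints(angles): joint-space move.
- claw.gripper_open() and claw.close_gripper(f_grip=None): open the fingers fully, or close them until they stop; f_grip is the grip in N (None keeps the last).
- env.hold(seconds).
- env.solve_ik(position, orientation): joint angles nearest the present ones, or None.
- readout.sense(): the state.
- imaging.camera(name): name is "scene" or "side" or "wrist"; returns a dict with "pixels" (480x640x3 uint8, red, green, blue), "camera_matrix" (3x3 intrinsics, pixels), "world_to_cam" (4x4, takes a point from world to camera coordinates); the wrist camera has in their place "mount" (4x4, takes a point from camera to tool coordinates, whose origin is the TCP and whose axes are the flange's). Camera axes: x right, y up, looking along -z (the intrinsics and any distortion apply to the point x, -y, -z); pixel columns grow to the right and rows downward; lengths in m; the calibration is good to about 2 mm. A picture is of the moment at which its call begins: read the wrist's pose just before it. There is no depth.
A pose or a line that the arm cannot do raises env.MotionError and nothing moves.
- env.close_job(): hands the job in; it is judged then, once.
The state is a dict: "time": time; "qpos": joint angles; "qvel": joint speeds; "joint_efforts": joint torques, N m; "position": TCP position; "eef_rot": TCP orientation; "contact_force": force on the tool from outside, world axes, zero at the start; "wrist_torque": the same for the moment, N m; "width": finger opening in m; "grasp_force": force on a finger pad.
Only numpy, scipy, OpenCV 4.12 (cv2) and the standard library are available. Lean on these libraries where they do the work, as an engineer would, in place of code of your own. Each camera call takes 0.05 s, during which the arm holds its last target. There are 200 camera calls.

## Task

Put the pastry stamp away: press the thumb latch on the front of the white tin gently so that its sprung lid pops open, stand the stamp upright on the tin's floor, then press the lid down gently until it snaps shut and stays shut. Do not force the latch or the lid, and leave the pot, the cup and the slate with tarts where they are.

Things in the scene. Friction and masses are not known exactly. Their poses are not given: they have to be found in the camera images.
- tin: White rectangular tin fixed to the counter, 130 mm front to back (its x), 120 mm wide (its y), 80 mm high, walls and floor 4 mm thick, hollow. Origin: centre of its underside, on the counter; z up; its front, with the latch, faces its own -x, and the lid is hinged along the back (+x). A yaw about z of up to 0.35 rad differs from run to run.
- lid (a joint): Angle (rad) of the flat steel lid about its back hinge: 0 shut, 1.5 fully open (almost upright). A spring opens it fully unless latched (3 to 4 N at the front edge hold it down). At the very end of closing its lip rides over the latch nose: about 10 N in all at the front edge, then it snaps under near 0; a hard stop follows at -0.015 (2 mm on). Latched it reads within 0.015 of 0.
- lid_hinge (a point): Point on the lid's hinge axis, in the middle of its length: in the tin's frame x +65 mm, z 83 mm. The hinge axis is parallel to the tin's y. The lid plate is 130 mm long, 120 mm wide, 6 mm thick, with the hinge axis in the plane of its mid-thickness.
- lid_front (a point): Middle of the lid's front edge, on its outer face (the upper face when shut, the back face when open); 130 mm from the hinge. It moves with the lid. A 40 mm wide lip sticks out 9 mm beyond this edge in the middle.
- latch: Dark steel rocker latch on the tin's front, with a thumb pad in front and an upright hook, 30 mm wide, reaching 104 mm above the counter, which holds the lid's lip. Origin: its pivot (tin frame x -68 mm, z 50 mm), axes as the tin's when not pressed. Pressing the pad down tips the hook up to 8 mm to the front and frees the lid; a spring returns it.
- pad_nominal (a point): Middle of the thumb pad's upper face at its middle setting, 62 mm above the counter. Flat pad 30 mm (x) by 34 mm (y), 50 mm in front of the latch pivot, 20 mm clear of the hook. A screw sets its height: the true face lies up to 6 mm above or below this point (not measured), so feel for it. It moves from 2 N on, frees the lid after 3 to 6 mm (3 to 4 N), hard stop at 7.5 mm.
- stamp: Pastry stamp, 62 mm tall, 120 g: a steel disc 48 mm across and 16 mm high, above it a wooden neck 18 mm across and from 42 mm to 62 mm height a cylindrical wooden knob 26 mm across. Round about its z axis. Origin: centre of its underside; z up along the handle. Stands on the counter to the left or the right of the tin.
- pot: Bystander: small white jar with a flat steel lid, 60 mm across, 75 mm high, standing on the other side of the tin from the stamp. Origin: centre of its underside.
- cup: Bystander: white cup with one handle, 76 mm across, 60 mm high. Origin: centre of its underside.
- slate: Bystander: dark slate board 110 x 190 x 8 mm with two round tarts, 55 mm high in all. Origin: centre of its underside.
Things that resemble listed ones, but are neither listed nor needed, are in the scene too. Leave any yellow look-alike of the stamp alone.

How it is judged:
By the outcome, as a careful person would: the job done as asked, in the order asked, and still so for the second after the job is handed in, with the robot touching nothing.
It also fails if it takes over 72 s, if anything falls off the work surface, if the arm or the gripper's body presses on something with over 40 N, if the wrist force passes 120 N, or if a joint passes its speed limit or range.

## Working session

There is one attempt and no reset: what is moved stays moved. The work goes in short steps, each a Python script; the robot and the scene stay as the last script left them, time stands still between calls to the robot, and variables do not carry over. Pictures are saved under pics/ and viewed, at most 10 in all, crops included, and the job is handed in when it is done.

```bash
ls; mkdir -p pics
python3 - <<'E'
from station import env, claw, readout, imaging
import cv2,numpy as np,pickle
d={}
for n in("scene","side"):
    c=imaging.camera(n); d[n]=c
    cv2.imwrite(f"pics/{n}0.png",c["pixels"][...,::-1])
    print(n,c.keys(),c["camera_matrix"],c["world_to_cam"])
pickle.dump(d,open("cams.pkl","wb"))
s=readout.sense();print(s["time"],s["position"],s["contact_force"])
E
```

```text
pics
scene dict_keys(['pixels', 'camera_matrix', 'world_to_cam']) [[516.80360616   0.         321.53062221]
 [  0.         516.80360616 231.54003593]
 [  0.           0.           1.        ]] [[ 0.47599759  0.87920567  0.02058348 -0.29636069]
 [-0.64027126  0.3304048   0.693459    0.32615209]
 [ 0.6028922  -0.34326382  0.72020201 -1.61228438]
 [ 0.          0.          0.          1.        ]]
side dict_keys(['pixels', 'camera_matrix', 'world_to_cam']) [[576.21984597   0.         327.94240297]
 [  0.         576.21984597 242.87066046]
 [  0.           0.           1.        ]] [[-0.78940893 -0.61367375  0.01542954  0.46167913]
 [ 0.36251131 -0.44574337  0.81847321 -0.27353181]
 [-0.49539791  0.65170344  0.57433748 -0.97082096]
 [ 0.          0.          0.          1.        ]]
0.1 [ 0.16411194 -0.60274461  0.23075728] [ 0.43665893  1.34605196 -0.5618261 ]
```

View pics/scene0.png

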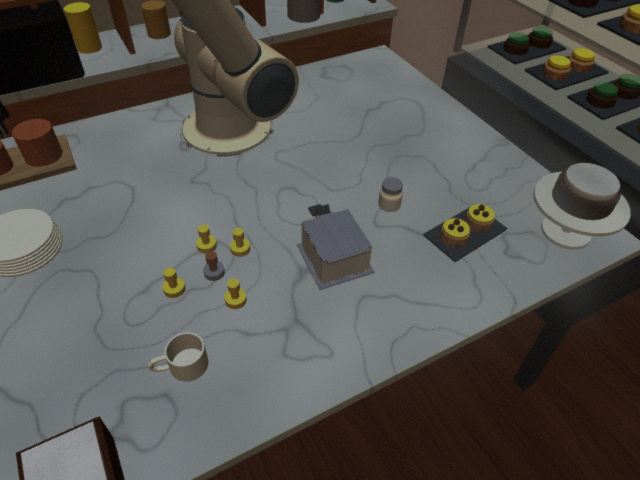

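View pics/side0.png

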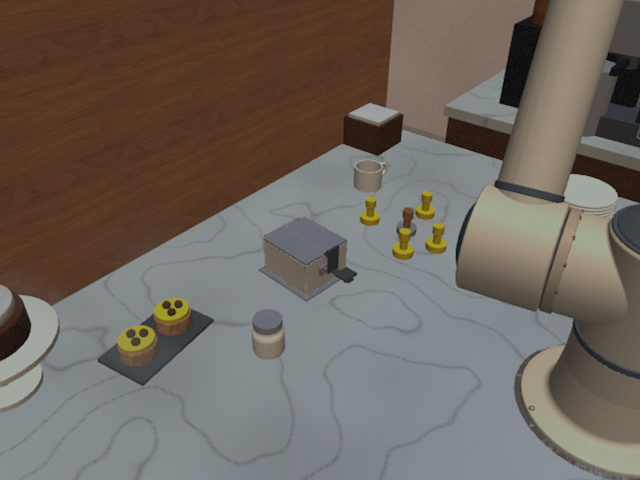

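The scene view shows the tin at about (336,247) with its latch at (319,210), the pot at (391,194), the slate at (466,231) and the cup at (186,357). Stamp candidates are yellow ones at (206,238), (240,241), (174,282) and (235,293), plus one with a steel disc and wooden handle at (213,265). That last one fits the description (steel and wood). It appears at (407,222) in the side view. I'll confirm it in one enlarged composite crop.

```bash
cat > h.py <<'E'
import numpy as np,cv2
def ray(c,uv):
    K,T=c["camera_matrix"],c["world_to_cam"];R,t=T[:3,:3],T[:3,3]
    p=np.linalg.inv(K)@[uv[0],uv[1],1]
    return -R.T@t, R.T@np.array([p[0],-p[1],-p[2]])
def plane(c,uv,z):
    o,d=ray(c,uv);return o+d*(z-o[2])/d[2]
def tri(cs,uvs):
    A=0;b=0
    for c,uv in zip(cs,uvs):
        o,d=ray(c,uv);d=d/np.linalg.norm(d);P=np.eye(3)-np.outer(d,d);A=A+P;b=b+P@o
    return np.linalg.solve(A,b)
def proj(c,p):
    q=c["world_to_cam"]@np.r_[p,1];v=c["camera_matrix"]@[q[0],-q[1],-q[2]];return v[:2]/v[2]
E
python3 - <<'E'
import pickle,cv2,numpy as np
from h import *
d=pickle.load(open("cams.pkl","rb"))
S,D=d["scene"],d["side"]
def crop(c,x,y,w,h,k):return cv2.resize(c["pixels"][y:y+h,x:x+w,::-1],None,fx=k,fy=k,interpolation=cv2.INTER_CUBIC)
a=crop(S,290,195,100,75,4);b=crop(D,250,212,100,75,4)  # 400x300
e=crop(S,155,220,100,75,4);f=crop(D,355,185,100,75,4)
cv2.imwrite("pics/comp.png",np.vstack([np.hstack([a,b]),np.hstack([e,f])]))
for n,c in d.items():
    hsv=cv2.cvtColor(c["pixels"],cv2.COLOR_RGB2HSV)
    m=cv2.inRange(hsv,(22,150,80),(32,255,255))
    k,_,st,ce=cv2.connectedComponentsWithStats(m)
    for i in range(1,k):
        x,y,w,h,A=st[i]
        if A>80 and w<30: print(n,"yellow",st[i],plane(c,(x+w/2,y+h-(10 if n=="scene" else 7)),0.008).round(3))
    m=cv2.inRange(hsv,(3,90,30),(16,255,220))
    k,_,st,ce=cv2.connectedComponentsWithStats(m)
    for i in range(1,k):
        x,y,w,h,A=st[i]
        if A>40 and w<25 and 150<y<300 : print(n,"wood",st[i],ce[i])
E
```

```text
scene yellow [ 64   2  26  12 231] [-1.117 -0.241  0.008]
scene yellow [574  48  21  11 154] [0.144 1.421 0.008]
scene yellow [550  55  21  11 170] [0.143 1.292 0.008]
scene yellow [469 205  25  17 248] [0.671 0.451 0.008]
scene yellow [443 218  27  20 304] [0.687 0.355 0.008]
scene yellow [197 235  19  15 171] [ 0.437 -0.22   0.008]
scene yellow [231 239  18  14 164] [ 0.484 -0.152  0.008]
scene yellow [164 268  11   9  81] [ 0.479 -0.326  0.008]
scene yellow [163 278  21  16 206] [ 0.532 -0.333  0.008]
scene yellow [228 279  11  10  88] [ 0.581 -0.207  0.008]
scene yellow [225 289  21  17 217] [ 0.628 -0.221  0.008]
scene wood [206 251  11  20 165] [211.35757576 259.6969697 ]
side yellow [416 192  19  27 318] [ 0.536 -0.338  0.008]
side yellow [361 197  18  29 333] [ 0.626 -0.222  0.008]
side yellow [426 223  20  30 381] [ 0.442 -0.223  0.008]
side yellow [393 228  20  32 402] [ 0.487 -0.151  0.008]
side wood [403 208  10  20 159] [407.40880503 216.62264151]
```

View pics/comp.png

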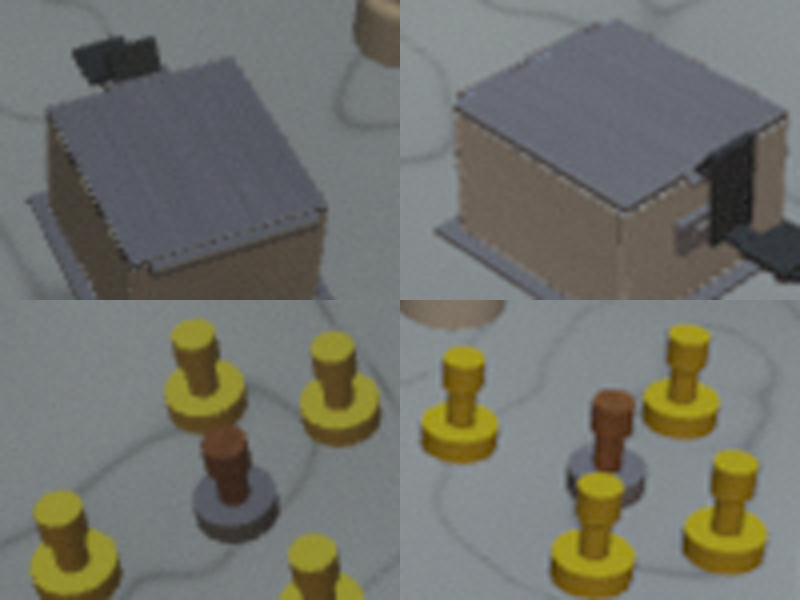

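The enlarged crop confirms it: the wooden-handled stamp with the grey disc stands among four yellow look-alikes. Its knob top is at scene (211,255) and side (408,210). The lid's corners and the latch hook are clear in both views.

Run:
```python
import pickle
from h import *
np.set_printoptions(precision=4,suppress=True)
d=pickle.load(open("cams.pkl","rb"));c=[d["scene"],d["side"]]
P={"F-":((301.75,222),(346.75,240.75)),"F+":((348.75,209.5),(306.25,264.5)),"B-":((322.5,261.5),(305,217)),"B+":((371.75,247),(264.25,235.75)),"knob":((211.25,255.25),(408.25,210.25))}
Q={}
for k,v in P.items():
    z=.062 if k=="knob" else .086
    Q[k]=tri(c,v);print(k,Q[k],plane(c[0],v[0],z),plane(c[1],v[1],z))
Q2={k:(plane(c[0],v[0],.086)+plane(c[1],v[1],.086))/2 for k,v in P.items() if k!="knob"}
for q in (Q,Q2):
    for a,b in("F-F+","B-B+","F-B-","F+B+") if 0 else (("F-","F+"),("B-","B+"),("F-","B-"),("F+","B+")):
        e=(q[b]-q[a])[:2];print(a,b,np.linalg.norm(e),np.arctan2(e[1],e[0]))
    print(sum(q[k] for k in Q2)/4)
```

```text
F- [ 0.5536 -0.0193  0.0833] [ 0.5577 -0.0194  0.086 ] [ 0.5506 -0.0179  0.086 ]
F+ [0.5673 0.0993 0.084 ] [0.5715 0.0999 0.086 ] [0.564  0.0987 0.086 ]
B- [ 0.6819 -0.0348  0.0828] [ 0.6867 -0.0343  0.086 ] [ 0.6773 -0.0338  0.086 ]
B+ [0.698  0.081  0.0869] [0.7   0.084 0.086] [0.6968 0.0772 0.086 ]
knob [ 0.5341 -0.2382  0.0607] [ 0.5373 -0.2374  0.062 ] [ 0.5325 -0.2388  0.062 ]
F- F+ 0.11931466374324112 1.4557732955317122
B- B+ 0.11694946410741232 1.4325709373633626
F- B- 0.1292256377054695 -0.12057366910678496
F+ B+ 0.13197364943715809 -0.1386205306352309
[0.6252 0.0316 0.0842]
F- F+ 0.11876296728725759 1.4558570910283792
B- B+ 0.1158098492182442 1.4286309135249493
F- B- 0.12874120846833478 -0.1195111109761525
F+ B+ 0.13194123612995495 -0.14211092383958115
[0.6256 0.0318 0.086 ]
```

```bash
cat >> h.py <<'E'
TIN=np.array([.6254,.0317,0.]);YAW=-.127
TX=np.array([np.cos(YAW),np.sin(YAW),0]);TY=np.array([-TX[1],TX[0],0]);Z=np.array([0,0,1.])
def W(x,y,z):return TIN+x*TX+y*TY+z*Z
def down(a):  # tool down, closing line (tool y) at world angle a
    y=np.array([np.cos(a),np.sin(a),0]);return np.column_stack([np.cross(y,-Z),y,-Z])
def wcam(w,s):  # wrist camera as a fixed-style camera dict
    T=np.eye(4);T[:3,:3]=s["eef_rot"];T[:3,3]=s["position"]
    return dict(camera_matrix=w["camera_matrix"],world_to_cam=np.linalg.inv(T@w["mount"]),pixels=w["pixels"])
E
python3 - <<'E'
from station import env, claw, readout, imaging
from h import *
np.set_printoptions(precision=4,suppress=True)
s=readout.sense();print(s["eef_rot"])
for a in (YAW+np.pi/2,YAW-np.pi/2):print(env.solve_ik(W(-.12,0,.17),down(a)))
a=YAW+np.pi/2 if abs(env.solve_ik(W(-.12,0,.17),down(YAW+np.pi/2))[5])<abs(env.solve_ik(W(-.12,0,.17),down(YAW-np.pi/2))[5]) else YAW-np.pi/2
claw.close_gripper(20)
env.move_ptp(W(-.12,0,.17),down(a))
s=readout.sense();w=imaging.camera("wrist");print(a,w["mount"],s["time"],s["position"],s["contact_force"],w.keys())
c=wcam(w,s)
im=w["pixels"][...,::-1].copy()
for p in (W(-.118,0,.062),W(-.068,0,.104),W(-.065,.06,.086),W(-.065,-.06,.086)):
    q=proj(c,p);print(q);cv2.circle(im,tuple(int(v) for v in q.round()),3,(0,0,255),1) if abs(q).max()<2000 else 0
cv2.imwrite("pics/w1.png",im)
E
```

```text
[[ 0.9649  0.2626 -0.0002]
 [ 0.2626 -0.9649  0.0011]
 [ 0.0001 -0.0011 -1.    ]]
[-0.0251  0.4074  1.7052 -0.      1.029  -1.4689]
[-0.0251  0.4074  1.7052 -0.      1.029   1.6727]
1.4437963267948966 [[-0.0004  0.9572  0.2895  0.0738]
 [ 1.      0.0001  0.0013  0.0005]
 [ 0.0012  0.2895 -0.9572 -0.1421]
 [ 0.      0.      0.      1.    ]] 3.475 [0.5066 0.0463 0.17  ] [-0.0209  0.3886 -0.4898] dict_keys(['pixels', 'camera_matrix', 'mount'])
[319.2814 240.167 ]
[319.4288 348.943 ]
[420.4597 337.1643]
[218.4491 337.3514]
```

View pics/w1.png

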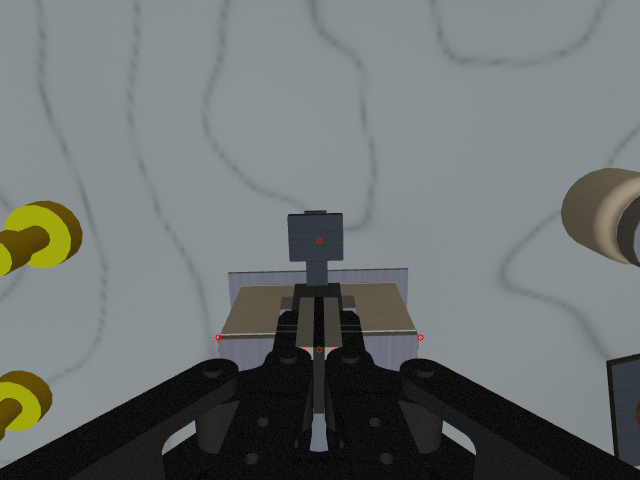

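The wrist view shows the pad centred at (316,237) against a prediction of (319,240), and the lid's front corners fall on their predictions. The tin pose is good to about 1 mm. Next I'll feel for the pad and press.

Run:
```python
from station import env, claw, readout, imaging
from h import *
np.set_printoptions(precision=2,suppress=True)
X=-.1205
env.move_linear(W(X,0,.078),speed=.1)
env.hold(.2);f0=readout.sense()["contact_force"][2]
hit=env.move_linear(W(X,0,.052),speed=.012,max_force=2.0)
s=readout.sense();z=s["position"][2];print("touch",hit,z,s["contact_force"][2]-f0,s["time"])
c=imaging.camera("scene");q=proj(c,W(.07,0,.19)).astype(int)
patch=lambda p:p["pixels"][q[1]-5:q[1]+6,q[0]-5:q[0]+6].astype(float).mean((0,1))
ref=patch(c);print(q,ref)
if hit:
  for i in range(1,9):
    env.move_linear(W(X,0,z-.001*i),speed=.008,max_force=6)
    s=readout.sense();p=patch(imaging.camera("scene"));df=s["contact_force"][2]-f0
    print(i,s["position"][2],df,p)
    if abs(p-ref).max()>15 or df>6: break
env.hold(.3);c=imaging.camera("scene");print(patch(c))
env.move_linear(W(X-.01,0,.12),speed=.1)
env.move_linear(W(X-.02,0,.25),speed=.2)
c=imaging.camera("scene");d=imaging.camera("side");print(readout.sense()["time"])
cv2.imwrite("pics/op.png",np.hstack([cv2.resize(k["pixels"][100:400,160:480,::-1],(400,375)) for k in (c,d)]))
```

```text
touch True 0.05844532133608499 3.25131421062924 6.2583
[349 221] [ 89.2   91.93 100.87]
1 0.057354947198832745 3.059185587803342 [ 88.88  91.62 100.68]
2 0.056365780494205486 4.591927831852331 [ 89.04  91.7  100.66]
3 0.055365488864560816 3.8371083034726268 [ 88.83  91.44 100.37]
4 0.054397505148889747 3.177766001556105 [ 88.95  91.58 100.6 ]
5 0.053439744507105355 4.294668050811732 [ 87.64  90.18 102.51]
6 0.05243875879769894 4.3449324018593325 [66.12 59.83 55.71]
[57.77 52.69 49.46]
10.35
```

View pics/op.png

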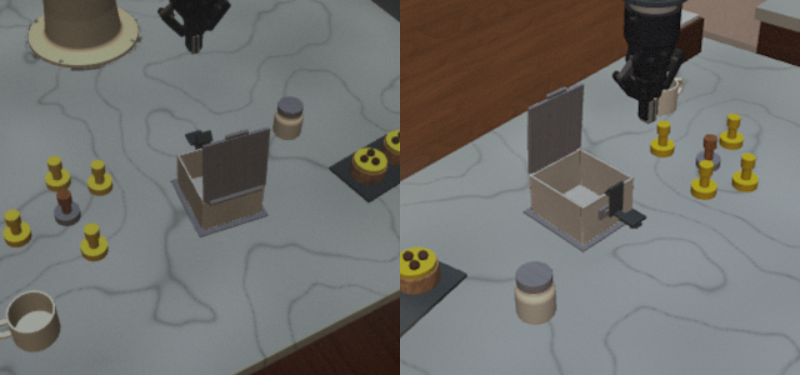

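The lid is fully open, near upright, and nothing else has moved. Next comes the stamp.

Run:
```python
from station import env, claw, readout, imaging
from h import *
np.set_printoptions(precision=4,suppress=True)
p=np.array([.5345,-.238,.18])
qs={a:env.solve_ik(p,down(a)) for a in (np.radians(50),np.radians(-130))}
print(qs)
a=min(qs,key=lambda k:abs(qs[k][5]))
claw.gripper_open();env.move_ptp(p,down(a))
s=readout.sense();w=imaging.camera("wrist");c=wcam(w,s);print(a,s["time"],s["position"])
hsv=cv2.cvtColor(w["pixels"],cv2.COLOR_RGB2HSV)
m=cv2.inRange(hsv,(3,90,30),(16,255,220))
k,_,st,ce=cv2.connectedComponentsWithStats(m)
for i in range(1,k):
    if st[i][4]>150: print(st[i],ce[i],plane(c,ce[i],.05))
im=w["pixels"][...,::-1].copy()
for z in(.062,.0):
    q=proj(c,np.r_[p[:2],z]);print(q);cv2.circle(im,tuple(int(v) for v in q.round()),3,(255,0,255),1)
cv2.imwrite("pics/w2.png",im)
```

```text
{np.float64(0.8726646259971648): array([-0.521 ,  0.4917,  1.509 , -0.    ,  1.1409, -1.3936]), np.float64(-2.2689280275926285): array([-0.521 ,  0.4917,  1.509 , -0.    ,  1.1409,  1.748 ])}
0.8726646259971648 12.2833 [ 0.5347 -0.2369  0.1803]
[ 296  207   40   47 1466] [315.4782 230.9905] [ 0.535  -0.2397  0.05  ]
[316.8882 233.9337]
[317.1974 211.8558]
```

View pics/w2.png

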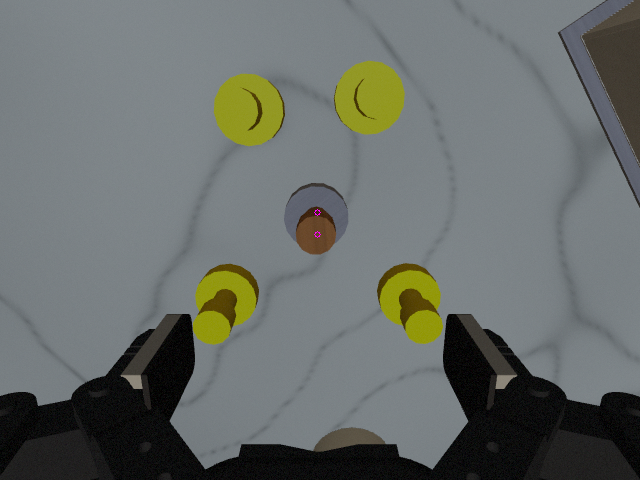

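The knob top is at (316,234), on its prediction of (317,234), and both fingers have free lanes on either side. Next: grasp, carry, place.

Run:
```python
from station import env, claw, readout, imaging
from h import *
import sys
np.set_printoptions(precision=4,suppress=True)
p=np.array([.535,-.2388,0])
env.move_linear(p+Z*.031,speed=.1,max_force=8)
claw.close_gripper(30)
s=readout.sense();print("grip",s["width"],s["grasp_force"],s["position"],s["time"])
if s["width"]<.02 or s["position"][2]>.034: sys.exit("bad")
env.move_linear(p+Z*.19,speed=.15)
s=readout.sense();print(s["width"],s["time"])
T=lambda z:W(-.009,0,z)
env.move_ptp(T(.19),down(YAW+np.radians(50)))
w=imaging.camera("side");cv2.imwrite("pics/pl.png",w["pixels"][100:400,160:560,::-1])
env.move_linear(T(.047),speed=.1,max_force=8)
env.hold(.2)
hit=env.move_linear(T(.030),speed=.012,max_force=3)
s=readout.sense();print("down",hit,s["position"],s["contact_force"],s["width"],s["time"])
```

```text
grip 0.025069261349579743 29.310505544417538 [ 0.535  -0.2388  0.0311] 14.55
0.024976417518306503 15.7583
down True [0.6164 0.0327 0.035 ] [-0.6891 -0.1872  7.2149] 0.025009785656270638 19.6417
```

Run:
```python
from station import env, claw, readout, imaging
from h import *
np.set_printoptions(precision=4,suppress=True)
T=lambda z:W(-.009,0,z)
claw.gripper_open()
print(readout.sense()["contact_force"])
env.move_linear(T(.12),speed=.08,max_force=8)
env.move_linear(T(.30),speed=.25)
s=readout.sense();w=imaging.camera("wrist");d=imaging.camera("side");print(s["time"],s["contact_force"])
cv2.imwrite("pics/in.png",np.hstack([cv2.resize(k["pixels"][...,::-1],(400,300)) for k in (w,d)]))
```

```text
[-0.4866  0.2953  0.7604]
22.3417 [-0.7196  0.3942  0.1702]
```

View pics/in.png

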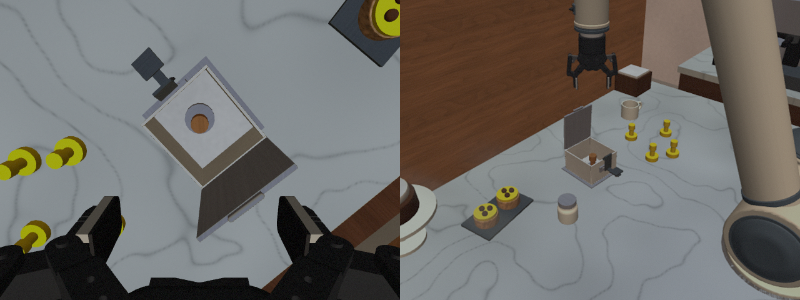

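The stamp stands upright in the tin at wrist-view (200,118), in the clear. I'll close the lid from behind, following its arc.

```bash
cat > lid.py <<'E'
from station import env, claw, readout, imaging
from h import *
import sys
np.set_printoptions(precision=4,suppress=True)
r=.118;R=down(YAW+np.pi/2)
def tcp(phi,gap=0):
    u=np.array([-np.cos(phi),np.sin(phi)]);n=np.array([np.sin(phi),np.cos(phi)])
    x,z=np.array([.065,.083])+r*u+(.003+gap)*n
    return W(x+.011,0,z)
E
python3 - <<'E'
from lid import *
print([env.solve_ik(tcp(f),R) is not None for f in np.arange(0,1.51,.25)])
claw.close_gripper(20)
up=tcp(1.5,.03);up[2]=.30
env.move_ptp(up,R)
env.move_linear(tcp(1.5,.03),speed=.15)
env.hold(.2);f0=readout.sense()["contact_force"]
print("t",readout.sense()["time"])
env.move_linear(tcp(1.5,.004),speed=.08,max_force=6)
for phi in np.r_[np.arange(1.44,.1,-.12),.1]:
    hit=env.move_linear(tcp(phi),speed=.06,max_force=9)
    s=readout.sense();print(round(phi,2),hit,s["contact_force"]-f0,round(s["time"],2))
    if hit: break
E
```

```text
[True, True, True, True, True, True, True]
t 24.95
1.44 False [ 1.4817 -1.7336  1.6765] 25.76
1.32 False [ 3.3505 -2.5853 -0.0488] 26.14
1.2 False [ 2.0698 -1.2366  1.1484] 26.52
1.08 False [ 2.1702 -2.4606  2.1225] 26.91
0.96 False [ 2.6993 -0.9783  2.3011] 27.29
0.84 False [ 1.6286 -0.6702  2.711 ] 27.68
0.72 False [ 0.5156 -0.5705  3.3987] 28.06
0.6 False [0.6267 0.192  4.1406] 28.44
0.48 False [-0.0276 -0.0779  3.7913] 28.82
0.36 False [-1.0393 -0.3522  4.022 ] 29.21
0.24 False [-1.03   -0.7922  3.934 ] 29.59
0.12 False [-0.6856 -0.8116  3.1101] 29.98
0.1 False [-0.7365 -0.3643  2.7183] 30.23
```

Run:
```python
from lid import *
for phi in (.05,.03,.02,.012,.006,.002,-.002,-.005,-.008,-.0105):
    hit=env.move_linear(tcp(phi),speed=.012,max_force=11)
    s=readout.sense();print(phi,hit,s["position"][2],s["contact_force"],round(s["time"],2))
    if s["contact_force"][2]>14: break
env.hold(.3);print(readout.sense()["contact_force"])
p=readout.sense()["position"]
env.move_linear(p+Z*.006,speed=.02);print("lifted",readout.sense()["contact_force"])
env.move_linear(p+Z*.06,speed=.1);env.move_linear(p+Z*.2,speed=.25);env.hold(.5)
c=imaging.camera("scene");d=imaging.camera("side");print(readout.sense()["time"],readout.sense()["contact_force"])
cv2.imwrite("pics/shut.png",np.hstack([cv2.resize(c["pixels"][150:390,150:470,::-1],(400,300)),cv2.resize(d["pixels"][212:287,250:350,::-1],(400,300))]))
```

```text
0.05 True 0.09268129677793156 [-0.459  -0.3612  6.429 ] 30.71
0.03 False 0.08968181847619455 [0.4972 0.192  5.6258] 31.1
0.02 False 0.08842636637279559 [0.1384 0.3063 3.8447] 31.35
0.012 False 0.08732710789724624 [ 1.1442 -0.3324  1.7808] 31.6
0.006 False 0.08656633469863648 [ 0.2873  0.3462 -0.5023] 31.85
0.002 False 0.08627336179697633 [-1.3848 -0.311   3.9676] 32.1
-0.002 False 0.08575487630415575 [-1.6679 -0.531   3.8706] 32.35
-0.005 False 0.08537770734794084 [-1.0454 -0.2415  3.7951] 32.6
-0.008 False 0.08502911710129872 [-2.0396  0.5674  3.64  ] 32.85
-0.0105 False 0.08471820124960486 [-2.1363  0.2643  4.2384] 33.1
[-2.9931  0.8889  3.8683]
lifted [ 0.0767  0.1989 -0.5992]
35.85 [0.3019 0.1482 0.0028]
```

View pics/shut.png

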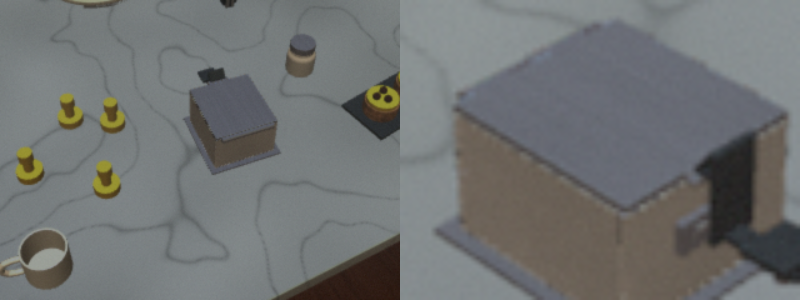

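The lid is shut flat under the hook, with its corners where they were at the start, and it stayed shut after I let go. The bystanders haven't moved.

```bash
python3 -c "
from station import env
print(env.close_job())"
```

```text
the job is handed in; nothing more can be done
None
```

The job is handed in: the stamp stands upright in the tin, the lid snapped shut and stayed shut, and the pot, cup and slate were not touched; it took about 36 s.

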